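# Load the neutral filter and hold the power meter over the exit lens

## Task

Before the laser power is read, take the dark grey filter slide with the red handle out of the rack, lower it fully home into the slot of the filter holder on the rail and let go of it. Then lift the pocket power meter over the optics and hold its sensor between the four upright rods, level, square across the rail and centred about one centimetre above the exit lens, touching nothing but the gripper; finish while still holding it there. Do not knock the launcher with the meter, and leave the green-handled slide, the two mirror mounts and the tape where they are.

Things in the scene. Friction and masses are not known exactly. Their poses are not given: they have to be found in the camera images.
- launcher: Fixed black optical rail, 390 x 40 mm. Origin on the table under it; x across the rail, y along it, z up. In mm: silver laser (36 dia, tops at 96) at y -200 to -70, filter holder at y -20, iris (top 84) at y 45, mirror cube (52 wide, top 91) at y 110 with the exit lens and four rods on it (rod tops 132, the tallest; a seated slide reaches 128).
- slot (a point): Centre of the slot's mouth, on top (height 90 mm) of the filter holder: two silver upright U-channels, open above, facing each other across the rail. Slot 54 mm long (point x) by 8 wide (point y), z up; the top 8 mm flare to 65 x 19 mm. Its floor is 50 mm below this point. The middle 40 mm of its length is open front and back.
- exit_lens (a point): Centre of the top of the exit lens, blue in a silver ring 34 mm across, facing up on the mirror cube (height 98 mm). x across the rail, z up. Four upright steel rods, 6 mm thick, stand round it at x +-20, y +-20 mm and end 34 mm above this point; between them a channel 34 mm wide is clear across the rail (along x).
- nd_handle (a point): Centre of the red handle, 24 (x) x 8 (y) x 36 (z) mm, of the slide to use. Under the handle is its aluminium frame with dark grey glass, 50 (x) x 5 (y) x 52 (z) mm, lower edge 70 mm below this point. 45 g. Stands upright in an end slot of the rack, x along the slot, z up. Seated in the filter holder this point is 20 mm above slot.
- rack: Grey rack of five slots, fixed on the table, 66 (x) by 124 (y) by 32 mm; origin centre of the underside; slots run along x, 22 mm apart along y, 8 mm wide, floor at 6 mm. A slide in it stands 62 mm proud of the rack's top. The two slides stand in the end slots (y +44 and y -44 mm), which of them where varies.
- nd: The red-handled filter slide as a whole; origin at the middle of its lower edge, axes as nd_handle.
- amber: A second slide of the same shape with green handle and amber glass, in the rack; origin at the middle of its lower edge. Not to be used.
- meter_center (a point): Centre of the dark pocket power meter's body, lying flat, display up: 110 (x) x 36 (y) x 28 (z) mm, underside 14 mm below. Its thin black sensor paddle, 18 wide, 8 thick, sticks out at mid-height from x 55 to 115 mm. z up. Centre of mass about 4 mm ahead (+x). 110 to 220 g. Grip it across its 36 mm width.
- sensor (a point): Centre of the round sensor window in the underside of the meter's paddle, 103 mm ahead of meter_center along x and 4 mm below it; axes as the meter's. A white ring marks the same spot on the paddle's upper side.
- meter: The power meter as a whole; origin at the centre of the body's underside, 14 mm below meter_center; same axes.
- mirror_a: Loose mirror mount on a short post, 44 by 44 mm, 88 mm high, standing between the meter and the rack, in front of the rail; origin centre of its underside. Leave it.
- mirror_b: A second such mirror mount, to the left of the first. Leave it.
- tape: Red roll of tape lying flat, 60 mm across, 19 mm high, origin centre of its underside, near the rail's laser end. Leave it.
Mind the look-alikes: they are no part of the job. What is shaped like the nd but blue is not meant. Leave any purple look-alike of the mirror_a alone.

How it is judged:
On the way:
1. the red-handled slide stands on the floor of the filter holder's slot, upright, and is let go (z of nd_handle in the frame of slot between 0.015 and 0.0235 m and x of nd_handle in the frame of slot between -0.005 and 0.005 m and y of nd_handle in the frame of slot between -0.005 and 0.005 m and angle between nd_handle's own z axis and vertical below 0.1 rad and contact force between the fingers and nd below 0.05 N), for 0.2 s.
At the end, for the whole second after the job is handed in: Red slide on the slot floor (within 3.5 mm), upright, released; gripper holds the meter still, sensor within 6 mm of the lens axis and 4 to 18 mm above the lens, level within 0.12 rad, square across the rail (either way) within 0.17 rad, touching neither launcher, slide nor mirrors (all of step 1 and horizontal distance between sensor and exit_lens below 0.006 m and z of sensor in the frame of exit_lens between 0.004 and 0.018 m and angle between sensor's own z axis and vertical below 0.12 rad and angle between the x axis of sensor and the x axis of exit_lens, either way round below 0.17 rad and contact force between the fingers and meter above 0.5 N and contact force between meter and launcher below 0.02 N and contact force between meter and nd below 0.02 N and contact force between meter and mirror_a below 0.02 N and contact force between meter and mirror_b below 0.02 N and linear speed of meter below 0.02 m/s); the arm keeps its last pose, push and grip.
It fails at once if the green-handled slide is moved more than 20 mm or tipped (distance of amber from where it was at the start of the episode above 0.02 m or angle between amber's own z axis and vertical above 0.3 rad).
It fails at once if the first mirror mount is moved more than 20 mm or tipped (distance of mirror_a from where it was at the start of the episode above 0.02 m or angle between mirror_a's own z axis and vertical above 0.3 rad).
It fails at once if the second mirror mount is moved more than 20 mm or tipped (distance of mirror_b from where it was at the start of the episode above 0.02 m or angle between mirror_b's own z axis and vertical above 0.3 rad).
It fails at once if the tape is moved more than 20 mm or tipped (distance of tape from where it was at the start of the episode above 0.02 m or angle between tape's own z axis and vertical above 0.3 rad).
It fails at once if the meter knocks the launcher (over 4 N) (contact force between meter and launcher above 4 N).
It also fails if it takes over 72 s, if anything falls off the work surface, if the arm or the gripper's body presses on something with over 40 N, if the wrist force passes 120 N, or if a joint passes its speed limit or range.

## Robot

A 6-joint arm with a two-finger parallel gripper is mounted at the origin on the work surface. World frame = base frame: x ahead of the robot, y to its left, z up, the work surface at z = 0. Lengths are in m, angles in rad, forces in N, time in s.
With the tool pointing down it reaches from about 0.225 to 0.875 m from the base axis. Payload 3.4 kg.
Tool frame: the origin (TCP) lies at the very end of the fingers, on their centre line; the grasp point (between the pads) lies 19 mm behind it; z points along the fingers, y is the direction in which the jaws open and shut (so a half turn about z gives the same grasp; the last joint's range is limited). The gripper opens to 85 mm and grips with 20 to 120 N. Pads are 22 mm wide; open, the fingers measure 114 mm over their backs; the gripper's body (76 mm by 85 mm) begins 54 mm behind the grasp point. The pads swing forward as they close: fully open they stand 13 mm farther back than shut.
Start: joints at [-1.399, 0.276, 1.505, -0, 1.361, -0.121], TCP at [0.166, -0.551, 0.231] pointing down, gripper open.
Joint ranges: [-2.89, 2.89], [-0.75, 2.08], [0.22, 2.7], [-1.18, 4.32], [0.11, 2.71], [-2.7, 2.7]. Speed limits (rad/s): [2.57, 2.57, 3.14, 3.14, 3.14, 3.14].

## Interface

Orientations are given as a unit quaternion [w, x, y, z].
In Python, from rig import telemetry, cams, sign_off, spotter gives the robot as it stands.
- The arm moves only by the tool servo_tool, never from a script. Its argument "steps" is a list of rows, each a list of 6 numbers: the shift along the tool's x, y, z in mm, then the turn, a rotation vector about the tool's x, y, z in degrees. In form: [[x, y, z, ax, ay, az], ...]. A call has 1 to 8 rows; each row is the pose to reach, as a shift and turn from the pose commanded when the call began, along the tool's axes at that moment; what a row does not reach only later rows make up. A row lasts 1/10 s, in which the tool goes at most 50 mm and 8.59 degrees, less where a joint would pass 70% of its speed; a pose out of reach is approached as far as the arm can. A call with a gripper value outside its range is refused whole. "hand" is the closure in counts, from 0 (fully open) to 255 (shut), set as the call begins (left out, the last holds). The fingers move at their own pace and stop on an object; "grip_force" is the grip in N (left out, the last holds). Time passes only in rows, so rows that repeat a pose let the fingers close. It gives the time, the measured TCP pose, the force and the opening at its end, in the units of the state.
- telemetry.get_state(): the state, without advancing time (a new reading comes with each control period).
- cams.get_image(name): name is "scene" or "side" or "wrist"; returns (picture, depth): 384x512x3 uint8, red, green, blue; 384x512 float32, m along the optical axis (not along the pixel's ray), 0 where there is no reading.
- cams.camera_model(name): a dict with "camera_matrix" (3x3 intrinsics, pixels), "D" ([k1, k2, p1, p2, k3] as OpenCV has them; the pictures are not rectified), "origin" and "rotation" of the camera in the world; the wrist camera has in their place "tool_from_camera" (4x4, takes a point from camera to tool coordinates, whose origin is the TCP and whose axes are the flange's). Camera axes: x right, y up, looking along -z (the intrinsics and any distortion apply to the point x, -y, -z); pixel columns grow to the right and rows downward; lengths in m; the calibration is good to about 2 mm. A picture is of the moment at which its call begins: read the wrist's pose just before it. camera_model takes no time and is no camera call.
- sign_off(): hands the job in, once; it reports no verdict.
Trained networks look in the newest picture that a camera, given by its name, has taken for a name from the list of things; names that differ only in an ending like _2 or _b are one class to them, and where a whole thing is asked for, a point or a joint stands for the part that bears it (a point fixed in the world has none). Each returns a list of dicts, best first, with "conf" (0 to 1); they miss things now and then, are a little off and sometimes report something else, mostly with a low value. They report only what shows in the picture. A call takes as long as a camera call. They do not tell look-alikes from the thing itself.
- spotter.outline_of(query, camera): "region" (384x512 bool, what is visible of it) and "rect" ([left, top, width, height] in pixels, round what is visible of it).
The state is a dict: "clock": time; "qpos": joint angles; "qd": joint speeds; "effort": joint torques, N m; "position": TCP position; "ee_rot": TCP orientation; "contact_force": force on the tool from outside, world axes, zero at the start; "moment": the same for the moment, N m; "width": finger opening in m.
Only numpy, scipy, OpenCV 4.12 (cv2) and the standard library are available. Lean on these libraries where they do the work, as an engineer would, in place of code of your own. Each camera call takes 0.05 s, during which the arm holds its last target.

## Working session

There is one attempt and no reset: what is moved stays moved. The work goes in short steps, Python scripts to look and compute and a tool call to move; the robot and the scene stay as the last step left them, time stands still between calls to the robot, and variables do not carry over. Pictures are saved under pics/ and viewed, and the job is handed in when it is done.

Besides the shell and the picture viewer there is one more tool, called after "Request:" as name(argument=value, ...), one argument or row to a line, values as JSON. servo_tool: Moves the arm, as the interface text tells. Its arguments: {"type":"object","properties":{"steps":{"type":"array","items":{"type":"array","items":{"type":"number"}}},"hand":{"type":"number"},"grip_force":{"type":"number"}},"required":["steps"]}

```bash
ls -la; mkdir -p pics
cat > h.py <<'E'
import numpy as np, cv2
from rig import telemetry, cams, sign_off, spotter
from scipy.spatial.transform import Rotation as R
def rq(q): return R.from_quat([q[1],q[2],q[3],q[0]]).as_matrix()
def tool():
    s=telemetry.get_state(); T=np.eye(4); T[:3,:3]=rq(s['ee_rot']); T[:3,3]=s['position']; return T
def campose(name,T=None):
    m=cams.camera_model(name); C=np.eye(4)
    if name=='wrist':
        C=(tool() if T is None else T)@np.array(m['tool_from_camera'])
    else:
        C[:3,:3]=np.array(m['rotation']); C[:3,3]=m['origin']
    return np.array(m['camera_matrix']),np.array(m['D'],float),C
def pts(name,uv,d,T=None):
    K,D,C=campose(name,T)
    uv=np.asarray(uv,float).reshape(-1,1,2)
    n=cv2.undistortPoints(uv,K,D).reshape(-1,2)
    d=np.asarray(d,float).reshape(-1)
    P=np.c_[n[:,0]*d,-n[:,1]*d,-d]
    return P@C[:3,:3].T+C[:3,3]
def cloud(name,depth,T=None):
    v,u=np.mgrid[0:384,0:512]
    return pts(name,np.c_[u.ravel(),v.ravel()],depth.ravel(),T).reshape(384,512,3)
def proj(name,P,T=None):
    K,D,C=campose(name,T)
    P=(np.atleast_2d(P)-C[:3,3])@C[:3,:3]
    P=P*[1,-1,-1]
    return cv2.projectPoints(P,np.zeros(3),np.zeros(3),K,D)[0].reshape(-1,2)
def grab(name,fn):
    T=tool(); im,d=cams.get_image(name)
    cv2.imwrite('pics/'+fn+'.png',im[:,:,::-1]); np.savez('pics/'+fn+'.npz',im=im,d=d,T=T)
    return im,d,T
E
python3 - <<'E'
from h import *
for n in ['scene','side','wrist']:
    im,d,T=grab(n,n+'0'); print(n,cams.camera_model(n))
print(telemetry.get_state())
E
```

```text
total 12
drwxr-xr-x  3 agent agent 4096 Dec  6 21:04 .
drwxr-xr-x 23 root  root  4096 Dec  6 21:04 ..
drwxr-xr-x  2 agent agent 4096 Dec  6 21:04 pics
scene {'camera_matrix': array([[356.9795    ,   0.        , 253.58363326],
       [  0.        , 356.9795    , 185.68464286],
       [  0.        ,   0.        ,   1.        ]]), 'D': array([-0.06867183,  0.        ,  0.        ,  0.        ,  0.        ]), 'origin': array([ 1.17422362, -0.03625623,  0.65534688]), 'rotation': array([0.68428488, 0.30470707, 0.27346646, 0.60342679])}
side {'camera_matrix': array([[427.96626425,   0.        , 257.74885861],
       [  0.        , 427.96626425, 193.1739812 ],
       [  0.        ,   0.        ,   1.        ]]), 'D': array([-0.08647575,  0.        ,  0.        ,  0.        ,  0.        ]), 'origin': array([0.06853319, 0.65571468, 0.74216839]), 'rotation': array([-0.29595301, -0.13874748,  0.39664261,  0.8578086 ])}
wrist {'camera_matrix': array([[308.60769807,   0.        , 249.45032369],
       [  0.        , 308.60769807, 190.52786061],
       [  0.        ,   0.        ,   1.        ]]), 
[... 434 characters left out ...]
00]])}
{'clock': 0.15, 'qpos': array([-1.39899433e+00,  2.76420779e-01,  1.50585167e+00,  2.71527894e-05,
        1.36071184e+00, -1.20983628e-01]), 'qd': array([ 5.52173446e-05, -1.24103696e-03, -2.67449779e-03,  5.31218260e-04,
       -5.05556936e-04,  9.50538769e-04]), 'effort': array([ 1.94161417e-03, -4.17143297e+01, -2.46032059e+01, -1.01420817e-04,
        7.62647105e-03, -2.32904384e-06]), 'position': array([ 0.16590018, -0.55012414,  0.23065122]), 'ee_rot': array([-6.95932355e-04,  9.89303870e-01,  1.45867638e-01, -4.40667045e-06]), 'contact_force': array([-0.24288835,  0.9066898 , -1.32922367]), 'moment': array([-0.01621712,  0.02636032, -0.03344257]), 'width': 0.08538027896339803}
```

```bash
sed -i "s/C\[:3,:3\]=np.array(m\['rotation'\])/C[:3,:3]=rq(m['rotation'])/" h.py
```

```text
(no output)
```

View pics/scene0.png

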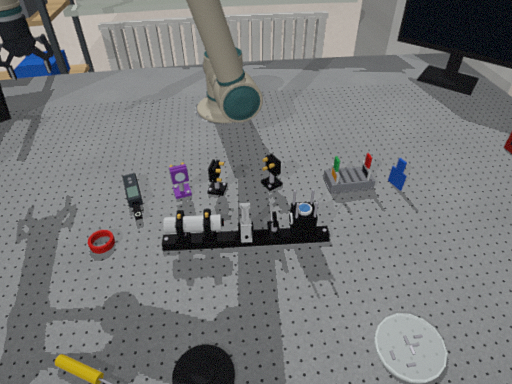

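View pics/side0.png

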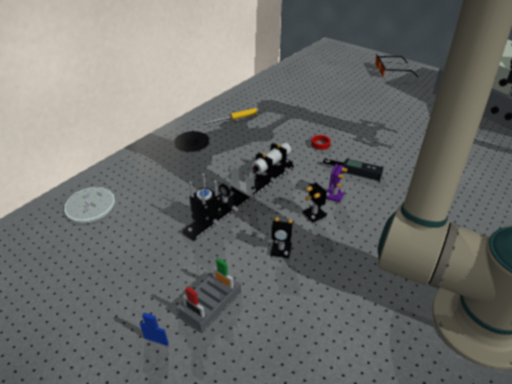

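View pics/wrist0.png

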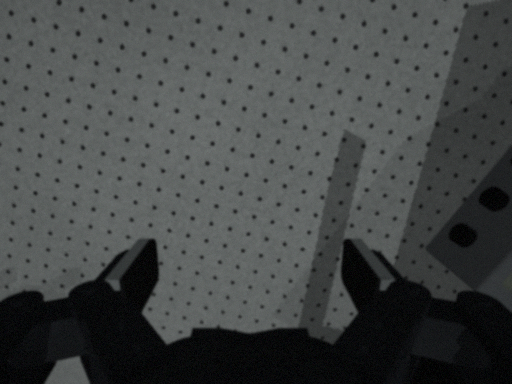

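Scene view: the red-handled slide is at (368,160) in the rack and the green-handled one at (337,165). The blue look-alike stands at (398,175), and the meter lies at (132,195). The mirrors are at (217,178) and (271,172), with a purple look-alike at (180,180). The rail runs from (165,240) to (328,237), and the tape is at (101,242).

Run:
```python
from h import *
for n in ['scene','side']:
    z=np.load(f'pics/{n}0.npz'); im,d=z['im'],z['d']; c=cloud(n,d)
    np.save(f'pics/{n}c.npy',c)
    for q in ['nd','nd_handle','amber','meter','launcher','rack','mirror_a','tape']:
        for o in spotter.outline_of(q,n)[:4]:
            r=o['region']&(d>0)
            P=c[r]
            if len(P): print(n,q,round(o['conf'],2),o['rect'],r.sum(),np.round(np.median(P,0),3),np.round(np.percentile(P,3,0),3),np.round(np.percentile(P,97,0),3))
    x,y,w,h=[300,130,130,90] if n=='scene' else [130,240,130,120]
    cv2.imwrite(f'pics/crop_{n}.png',cv2.resize(im[y:y+h,x:x+w,::-1],None,fx=5,fy=5,interpolation=cv2.INTER_CUBIC))
    x,y,w,h=[90,150,250,110] if n=='scene' else [180,120,210,150]
    cv2.imwrite(f'pics/cropb_{n}.png',cv2.resize(im[y:y+h,x:x+w,::-1],None,fx=3.2,fy=3.2,interpolation=cv2.INTER_CUBIC))
```

```text
scene nd 0.85 [388.6, 158.0, 18.1, 32.5] 373 [0.495 0.436 0.038] [0.469 0.429 0.003] [0.514 0.447 0.087]
scene nd 0.48 [360.3, 154.7, 10.3, 25.3] 186 [0.472 0.35  0.06 ] [0.445 0.348 0.032] [0.492 0.356 0.096]
scene nd_handle 0.84 [388.9, 160.2, 22.9, 30.1] 381 [0.495 0.436 0.037] [0.469 0.429 0.001] [0.514 0.453 0.086]
scene nd_handle 0.57 [361.8, 154.0, 9.7, 25.1] 192 [0.471 0.35  0.059] [0.406 0.348 0.003] [0.492 0.382 0.096]
scene amber 0.7 [328.2, 155.2, 10.9, 27.0] 160 [0.476 0.264 0.06 ] [0.45  0.261 0.031] [0.495 0.269 0.096]
scene meter 0.67 [119.6, 172.5, 23.5, 48.5] 624 [ 0.46  -0.272  0.027] [ 0.384 -0.304 -0.   ] [ 0.539 -0.248  0.03 ]
scene launcher 0.68 [161.0, 188.8, 172.3, 64.3] 4946 [0.642 0.001 0.035] [ 0.605 -0.168  0.003] [0.665 0.182 0.1  ]
scene rack 0.98 [324.8, 164.2, 49.4, 32.2] 882 [0.493 0.304 0.029] [0.441 0.249 0.004] [0.504 0.361 0.035]
scene mirror_a 0.93 [170.1, 157.5, 22.9, 41.0] 599 [ 0.452 -0.145  0.05 ] [ 0.403 -0.17   0.   ] [ 0.466 -0.124  0.089]
scene mirror_a 0.92 [262.9, 153.1, 17.2, 36.2] 528 [0.448 0.098 0.05 ] [0.406 0.078 0.002] [0.465 0.
[... 994 characters left out ...]
1 0.369 0.034]
side launcher 0.77 [184.7, 141.4, 109.0, 100.4] 3844 [0.621 0.029 0.045] [ 0.599 -0.151  0.003] [0.662 0.191 0.1  ]
side rack 0.85 [178.4, 272.9, 63.5, 56.1] 1674 [0.457 0.315 0.031] [0.436 0.256 0.005] [0.5   0.369 0.034]
side mirror_a 0.79 [326.7, 168.1, 18.0, 33.0] 502 [ 0.44  -0.137  0.046] [ 0.422 -0.183 -0.   ] [ 0.468 -0.123  0.088]
side mirror_a 0.62 [302.2, 183.6, 23.2, 39.3] 603 [ 0.442 -0.047  0.052] [ 0.423 -0.067  0.003] [ 0.468 -0.029  0.088]
side mirror_a 0.55 [268.7, 219.2, 25.9, 39.5] 706 [0.438 0.107 0.052] [0.419 0.081 0.004] [0.461 0.122 0.088]
side tape 0.53 [311.2, 136.1, 17.6, 14.0] 221 [ 0.599 -0.328  0.012] [ 0.573 -0.356 -0.   ] [ 0.625 -0.303  0.021]
```

View pics/crop_scene.png

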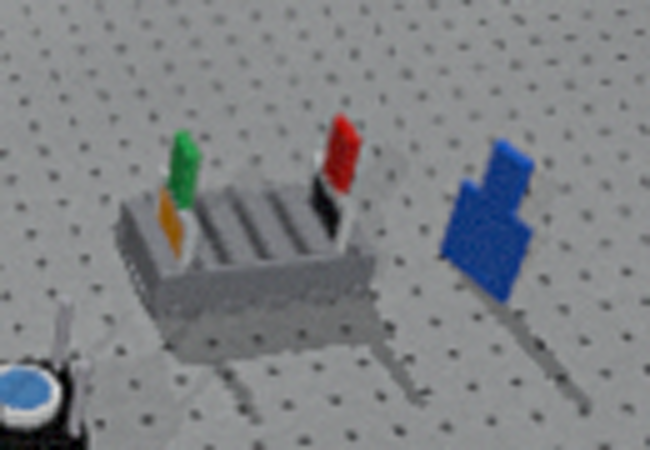

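View pics/cropb_scene.png

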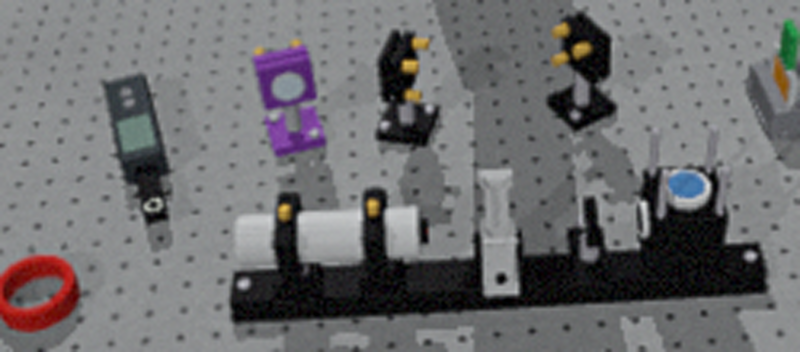

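View pics/crop_side.png

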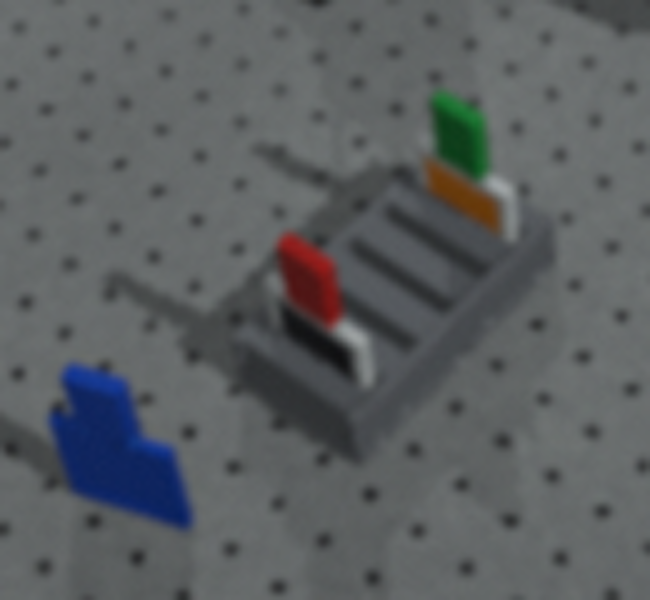

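View pics/cropb_side.png

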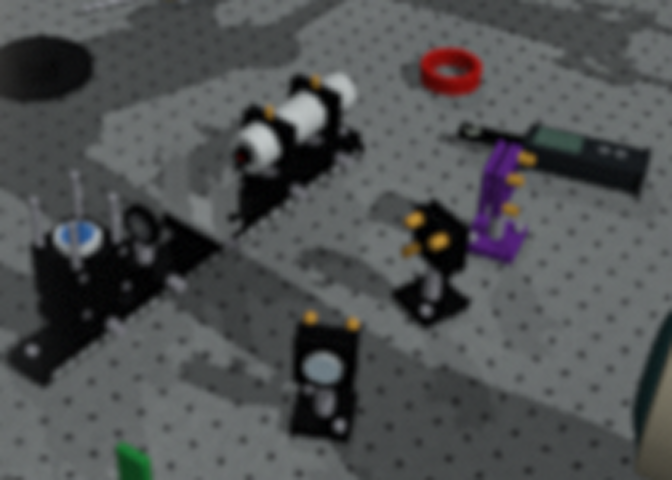

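Named candidates for "nd": red (368,160) in the rack's end slot has a red handle, aluminium frame and dark glass, so it fits. Green (337,165) is the amber slide, and blue (398,175) is the look-alike. The crops confirm red. Next I'll measure poses from the point clouds.

Run:
```python
from h import *
def pca(P):
    P=P[:,:2]; m=P.mean(0); u,s,v=np.linalg.svd(P-m); v=v[0]*np.sign(v[0][np.argmax(abs(v[0]))]); return m,np.degrees(np.arctan2(v[1],v[0]))
for n in ['scene','side']:
    z=np.load(f'pics/{n}0.npz'); im,d=z['im'].astype(int),z['d']; c=np.load(f'pics/{n}c.npy')
    r,g,b=im[...,0],im[...,1],im[...,2]
    near=lambda x,y,R_: (np.hypot(c[...,0]-x,c[...,1]-y)<R_)&(d>0)
    red=(r>1.7*g+20)&(r>1.7*b+20)&near(.47,.35,.06)
    grn=(g>1.5*r)&(g>1.3*b)&near(.47,.265,.06)
    for nm,mk in [('red',red),('grn',grn)]:
        P=c[mk]; mk2=P[:,2]>.06; P=P[mk2]
        print(n,nm,len(P),np.round(P.min(0),4),np.round(P.max(0),4),np.round(np.median(P,0),4),pca(P))
    # rack top
    P=c[near(.468,.308,.09)&(abs(c[...,2]-.032)<.003)]
    if len(P): rr=cv2.minAreaRect((P[:,:2]*1000).astype(np.float32)); print(n,'rack',rr)
    P=c[near(.46,-.27,.12)&(c[...,2]>.02)&(c[...,1]<-.22)]
    print(n,'meter top',cv2.minAreaRect((P[:,:2]*1000).astype(np.float32)),pca(P))
    P=c[near(.46,-.27,.12)&(c[...,2]>.008)&(c[...,1]<-.22)]
    print(n,'meter all',cv2.minAreaRect((P[:,:2]*1000).astype(np.float32)),pca(P))
    # blue lens
    bl=(b>1.3*r)&(b>90)&near(.64,.11,.05)
    P=c[bl]; print(n,'lens',len(P),P.mean(0),np.median(P,0))
    P=c[near(.63,.0,.3)&(c[...,2]>.008)&(c[...,2]<.03)&(c[...,0]>.57)&(c[...,0]<.7)]
    print(n,'rail',cv2.minAreaRect((P[:,:2]*1000).astype(np.float32)),np.percentile(P[:,2],[5,50,95]))
    P=c[near(.63,.0,.25)&(c[...,2]>.0905)&(c[...,2]<.099)&(c[...,1]<-.05)]
    if len(P): print(n,'laser',pca(P),len(P))
    P=c[near(.64,-.02,.07)&(c[...,2]>.07)&(c[...,1]>-.06)&(c[...,1]<.02)]
    print(n,'holder',len(P),P.min(0),P.max(0),np.median(P,0))
```

```text
scene red 71 [0.4581 0.3467 0.0632] [0.4817 0.3564 0.097 ] [0.4757 0.3496 0.0822] (array([0.47325906, 0.35053167]), np.float64(8.497709116326076))
scene grn 71 [0.459  0.2608 0.0612] [0.483  0.269  0.0976] [0.4758 0.2627 0.0818] (array([0.47419893, 0.26348131]), np.float64(7.132538549925484))
scene rack ((470.0135498046875, 307.884033203125), (69.53467559814453, 122.28914642333984), 1.746830701828003)
scene meter top ((461.00653076171875, -271.78607177734375), (168.52450561523438, 36.97001647949219), 15.375710487365723) (array([ 0.43920971, -0.27749232]), np.float64(15.694262458936638))
scene meter all ((461.3589172363281, -271.60894775390625), (169.31021118164062, 37.00308609008789), 15.440001487731934) (array([ 0.45929442, -0.27185758]), np.float64(15.498369107210504))
scene lens 77 [0.63834792 0.1374113  0.09912845] [0.6385557  0.13768095 0.09914127]
scene rail ((625.7426147460938, 9.067428588867188), (390.00958251953125, 70.53045654296875), 86.95430755615234) [0.00886238 0.01825938 0.02686134]
scene laser (array([ 0.60675797, -0.10779122]), np.float64(10.151058176702952)) 28
scen
[... 633 characters left out ...]
59927368164) (array([ 0.42991063, -0.27624273]), np.float64(14.956126817492294))
side meter all ((460.388916015625, -270.7424621582031), (169.21580505371094, 41.429866790771484), 13.896294593811035) (array([ 0.44263185, -0.27042039]), np.float64(12.937103637367548))
side lens 51 [0.63931429 0.13358116 0.09867398] [0.63906655 0.13373616 0.09764689]
side rail ((624.240966796875, 7.3142547607421875), (394.56512451171875, 70.14517974853516), 85.8963394165039) [0.00941028 0.01883973 0.02937129]
side laser (array([ 0.60279662, -0.10703284]), np.float64(-2.381431253763832)) 17
side holder 218 [ 0.5970244  -0.05975596  0.07005257] [0.66778389 0.01998221 0.0917106 ] [0.62709846 0.00076302 0.08059495]
```

```bash
cat >> h.py <<'E'
def Rdown(yawdeg):
    c,s=np.cos(np.radians(yawdeg)),np.sin(np.radians(yawdeg))
    return np.array([[c,s,0],[s,-c,0],[0,0,-1.]])
def go(p,yaw,T=None):
    """delta row [mm,deg] from measured pose to TCP position p, tool-down yaw"""
    T=tool() if T is None else T
    dx=T[:3,:3].T@(np.array(p)-T[:3,3])*1000
    rv=R.from_matrix(T[:3,:3].T@Rdown(yaw)).as_rotvec(degrees=True)
    return np.round(np.r_[dx,rv],1)
def st():
    s=telemetry.get_state(); print('t',round(s['clock'],2),'p',np.round(s['position'],4),'q',np.round(s['qpos'],2),'F',np.round(s['contact_force'],1),'w',round(s['width'],4))
E
python3 -c "
from h import *
st();print(go([.62,.03,.27],-3.5)); print(go([.3,-.4,.27],5))"
```

```text
t 0.95 p [ 0.166  -0.5506  0.2313] q [-1.4   0.28  1.5   0.    1.36 -0.12] F [0.1 0.3 0.1] w 0.0854
[ 602.3 -424.8  -38.7    0.    -0.    20.3]
[ 171.8 -105.5  -38.7    0.    -0.    11.8]
```

Request:
servo_tool(
  steps=[
    [602,-425,-39,0,0,20],
    [602,-425,-39,0,0,20],
    [602,-425,-39,0,0,20],
    [602,-425,-39,0,0,20],
    [602,-425,-39,0,0,20],
    [602,-425,-39,0,0,20],
    [602,-425,-39,0,0,20],
    [602,-425,-39,0,0,20],
  ],
)

```text
clock: 1.75
position: [0.4121, -0.2352, 0.2528]
ee_rot: [0.0, 1.0, -0.028, 0.0]
contact_force: [0.9, -0.8, 0.5]
width: 0.0856
```

```bash
python3 -c "
from h import *
st();print(go([.62,.03,.27],-3.5)); print(tool())"
```

```text
t 1.75 p [ 0.4121 -0.2352  0.2528] q [-0.67  0.11  1.67 -0.    1.36  0.96] F [ 0.9 -0.8  0.5] w 0.0856
[ 1.926e+02 -2.765e+02 -1.720e+01  0.000e+00 -1.000e-01  3.000e-01]
[[ 9.98401280e-01 -5.65164904e-02  8.77356067e-04  4.12063144e-01]
 [-5.65158281e-02 -9.98401412e-01 -7.62195142e-04 -2.35163920e-01]
 [ 9.19030131e-04  7.11392101e-04 -9.99999325e-01  2.52828421e-01]
 [ 0.00000000e+00  0.00000000e+00  0.00000000e+00  1.00000000e+00]]
```

```bash
python3 -c "
from h import *
grab('wrist','w1')"
```

Request:
servo_tool(
  steps=[
    [193,-277,-17,0,0,0],
    [193,-277,-17,0,0,0],
    [193,-277,-17,0,0,0],
    [193,-277,-17,0,0,0],
    [193,-277,-17,0,0,0],
    [193,-277,-17,0,0,0],
    [193,-277,-17,0,0,0],
    [193,-277,-17,0,0,0],
  ],
)

```text
clock: 2.6
position: [0.6221, 0.0327, 0.2687]
ee_rot: [-0.001, 1.0, -0.026, 0.001]
contact_force: [-0.3, -0.2, -0.9]
width: 0.0856
```

Request:
servo_tool(
  steps=[
    [0,0,0,0,0,0],
    [0,0,0,0,0,0],
  ],
)

```text
clock: 2.8
position: [0.6186, 0.0278, 0.2692]
ee_rot: [0.0, 1.0, -0.029, -0.001]
contact_force: [-0.1, 0.2, 0.7]
width: 0.0853
```

```bash
python3 -c "
from h import *
st();grab('wrist','w2')"
```

```text
t 2.8 p [0.6186 0.0278 0.2692] q [-0.07  0.33  1.34 -0.    1.48  1.56] F [-0.1  0.2  0.7] w 0.0853
```

View pics/w1.png

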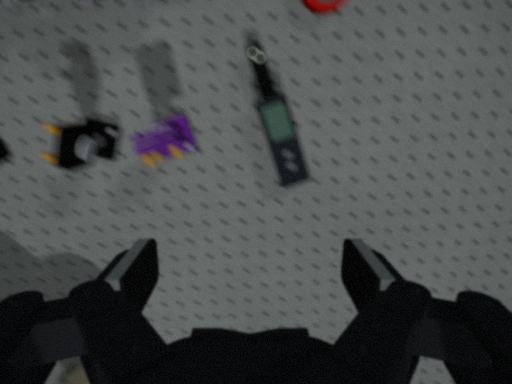

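View pics/w2.png

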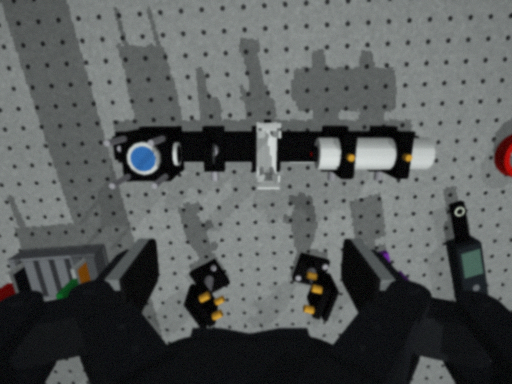

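The wrist view shows the rail nearly level along row 150. The lens is at (143,157) and the holder at (267,155), with the laser at (375,153).

Run:
```python
from h import *
z=np.load('pics/w2.npz'); im,d,T=z['im'].astype(int),z['d'],z['T']; c=cloud('wrist',d,T); np.save('pics/w2c.npy',c)
r,g,b=im[...,0],im[...,1],im[...,2]
bl=(b>1.3*r)&(b>90); bl[:, 220:]=0
ys,xs=np.nonzero(bl); print(xs.mean(),ys.mean(),len(xs)); 
uv=np.array([[xs.mean(),ys.mean()]])
K,D,C=campose('wrist',T)
def atz(uv,zz):
    p=pts('wrist',uv,np.ones(len(uv)),T); o=C[:3,3]; k=(zz-o[2])/(p[:,2]-o[2]); return o+(p-o)*k[:,None]
print('lens by ray z=.098',atz(uv,.098),'depth',np.median(c[bl],0))
print('colinear table z',np.median(c[20:100,300:450,2]))
H=(c[...,2]>.084)&(c[...,2]<.096); H[:,:230]=0;H[:,300:]=0;H[230:]=0
P=c[H]; print('holder top',len(P),np.median(P,0),P.min(0),P.max(0)); print(cv2.minAreaRect((P[:,:2]*1000).astype(np.float32)))
L=(c[...,2]>.08)&(c[...,2]<.1);L[:,:320]=0;L[200:]=0
P=c[L];m=P[:,2]>.088;P=P[m]
u,s,v=np.linalg.svd(P[:,:2]-P[:,:2].mean(0));print('laser',P.mean(0),P[:,1].min(),P[:,1].max(),v[0],np.degrees(np.arctan2(v[0,0],v[0,1])))
cv2.imwrite('pics/w2crop.png',cv2.resize(z['im'][110:205,90:310,::-1],None,fx=3.6,fy=3.6,interpolation=cv2.INTER_CUBIC))
```

```text
142.640873015873 158.2797619047619 504
lens by ray z=.098 [[0.63908397 0.1369854  0.098     ]] depth [0.63924292 0.13657227 0.09909293]
colinear table z 0.0005528086619614181
holder top 518 [0.61216888 0.0063016  0.08850495] [ 0.59690207 -0.00619702  0.08401034] [0.66725105 0.02070064 0.0925373 ]
((631.946533203125, 7.243670463562012), (24.045507431030273, 69.64976501464844), 87.25801849365234)
laser [ 0.62632185 -0.10666417  0.08962317] -0.14577218415514234 -0.06906098000694208 [0.0479258 0.9988509] 2.7469980861886256
```

View pics/w2crop.png

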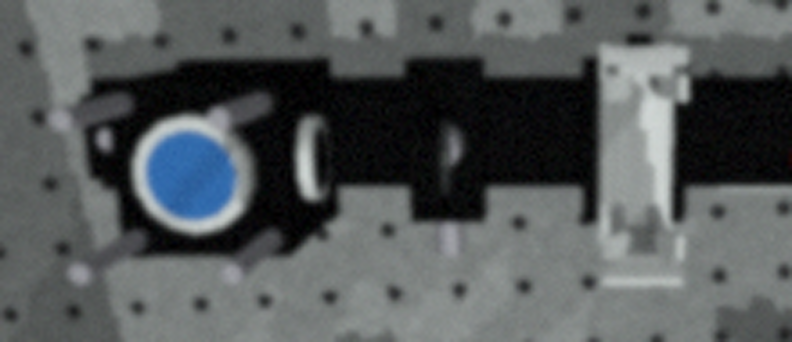

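```bash
python3 -c "
from h import *
st();print(go([.455,.352,.20],1.8))"
```

```text
t 2.85 p [0.6185 0.0276 0.2694] q [-0.07  0.33  1.34 -0.    1.48  1.56] F [-0.5  0.8  0.1] w 0.0854
[-181.9 -314.5   69.3    0.     0.    -5.1]
```

Request:
servo_tool(
  steps=[
    [-182,-314,69,0,0,-5],
    [-182,-314,69,0,0,-5],
    [-182,-314,69,0,0,-5],
    [-182,-314,69,0,0,-5],
    [-182,-314,69,0,0,-5],
    [-182,-314,69,0,0,-5],
    [-182,-314,69,0,0,-5],
    [-182,-314,69,0,0,-5],
  ],
  hand=130,
)

```text
clock: 3.65
position: [0.4526, 0.3542, 0.1999]
ee_rot: [-0.0, 1.0, 0.016, -0.001]
contact_force: [-0.2, -0.4, -0.3]
width: 0.0413
```

Request:
servo_tool(
  steps=[
    [0,0,0,0,0,0],
    [0,0,0,0,0,0],
  ],
)

```text
clock: 3.85
position: [0.4556, 0.3513, 0.2007]
ee_rot: [0.0, 1.0, 0.015, 0.0]
contact_force: [-0.8, -0.0, 0.2]
width: 0.0419
```

Run:
```python
from h import *
st(); im0,d,T=grab('wrist','w3'); im=im0.astype(int); c=cloud('wrist',d,T)
r,g,b=im[...,0],im[...,1],im[...,2]
m=(r>1.7*g+20)&(r>1.7*b+20)
P=c[m]; print(len(P),P.min(0),P.max(0))
P=P[P[:,2]>.088]; print('handle top',len(P),P.mean(0),cv2.minAreaRect((P[:,:2]*1000).astype(np.float32)))
ys,xs=np.nonzero(m); print(xs.min(),xs.max(),ys.min(),ys.max())
```

```text
t 3.85 p [0.4556 0.3513 0.2007] q [ 0.54  0.29  1.56 -0.    1.29  2.08] F [-0.8 -0.   0.2] w 0.0419
307 [0.45743699 0.34786569 0.06817484] [0.52273388 0.35592142 0.3439483 ]
handle top 277 [0.46965724 0.3520232  0.09523253] ((490.1237487792969, 352.44805908203125), (65.26335144042969, 7.5351786613464355), 1.5465102195739746)
245 254 154 186
```

View pics/w3.png

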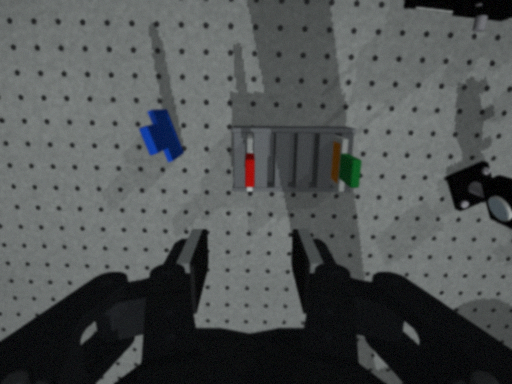

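Red handle top is at (250,170) with its centre at (0.469, 0.352). The amber slide at (345,165) and the blue one at (162,135) both stand well clear of the fingers.

```bash
python3 -c "
from h import *
st();print(go([.469,.352,.064],1.8))"
```

```text
t 3.9 p [0.4561 0.351  0.2008] q [ 0.54  0.29  1.55 -0.    1.29  2.08] F [ 0.3 -0.2  0.1] w 0.042
[ 1.280e+01 -7.000e-01  1.368e+02  0.000e+00 -1.000e-01 -1.000e-01]
```

Request:
servo_tool(
  steps=[
    [13,-0.5,40,0,0,0],
    [13,-0.5,80,0,0,0],
    [13,-0.5,110,0,0,0],
    [13,-0.5,130,0,0,0],
    [13,-0.5,137,0,0,0],
    [13,-0.5,137,0,0,0],
    [13,-0.5,137,0,0,0],
  ],
)

```text
clock: 4.6
position: [0.4697, 0.3532, 0.0646]
ee_rot: [-0.0, 1.0, 0.015, 0.001]
contact_force: [-0.1, -0.6, -0.6]
width: 0.0418
```

```bash
python3 -c "
from h import *
st();grab('wrist','w4')"
```

```text
t 4.6 p [0.4697 0.3532 0.0646] q [ 0.53  0.43  1.72 -0.    0.99  2.07] F [-0.1 -0.6 -0.6] w 0.0418
```

View pics/w4.png

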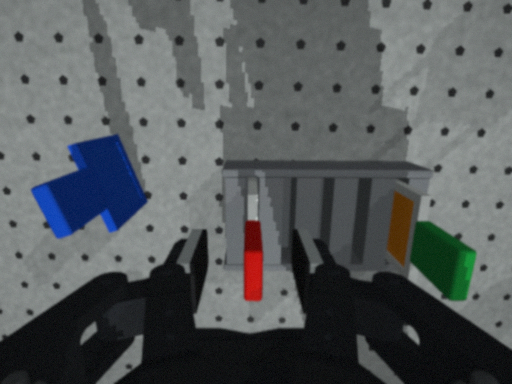

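The red handle at (254,265) stands centred between the pads, which are at 205 and 295. I'll close on it.

Request:
servo_tool(
  steps=[
    [0,0,0,0,0,0],
    [0,0,0,0,0,0],
    [0,0,0,0,0,0],
    [0,0,0,0,0,0],
    [0,0,0,0,0,0],
  ],
  hand=255,
  grip_force=40,
)

```text
clock: 5.15
position: [0.4687, 0.3535, 0.0643]
ee_rot: [-0.0, 1.0, 0.016, 0.001]
contact_force: [-0.5, -1.4, 6.7]
width: 0.0073
```

Request:
servo_tool(
  steps=[
    [0,0,-20,0,0,0],
    [0,0,-45,0,0,0],
    [0,0,-90,0,0,0],
    [0,0,-130,0,0,0],
    [0,0,-150,0,0,0],
    [0,0,-150,0,0,0],
    [0,0,-150,0,0,0],
  ],
)

```text
clock: 5.85
position: [0.4678, 0.3534, 0.2127]
ee_rot: [0.0, 1.0, 0.016, -0.0]
contact_force: [0.0, 0.2, -0.9]
width: 0.0077
```

```bash
python3 -c "
from h import *
st();grab('wrist','w5');print(go([.632,.007,.215],-3))"
```

```text
t 5.85 p [0.4678 0.3534 0.2127] q [0.53 0.3  1.51 0.   1.33 2.07] F [ 0.   0.2 -0.9] w 0.0077
[ 1.538e+02  3.510e+02 -3.200e+00  1.000e-01  1.000e-01  4.800e+00]
```

View pics/w5.png

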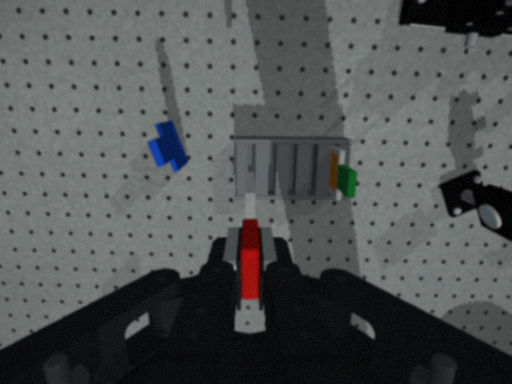

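The slide is held, with the rack slot at (250,165) now empty. Its lower edge is at about z 0.155, above the rod tops.

Request:
servo_tool(
  steps=[
    [154,351,-5,0,0,5],
    [154,351,-5,0,0,5],
    [154,351,-5,0,0,5],
    [154,351,-5,0,0,5],
    [154,351,-5,0,0,5],
    [154,351,-5,0,0,5],
    [154,351,-5,0,0,5],
    [154,351,-5,0,0,5],
  ],
)

```text
clock: 6.7
position: [0.6332, 0.004, 0.2155]
ee_rot: [0.0, 1.0, -0.029, -0.002]
contact_force: [-0.4, 0.1, -0.4]
width: 0.0073
```

Request:
servo_tool(
  steps=[
    [0,0,0,0,0,0],
    [0,0,0,0,0,0],
    [0,0,0,0,0,0],
  ],
)

```text
clock: 7.0
position: [0.6319, 0.0085, 0.2169]
ee_rot: [-0.0, 1.0, -0.028, -0.002]
contact_force: [-0.7, 0.3, -0.5]
width: 0.0076
```

Run:
```python
from h import *
st(); print(go([.632,.007,.161],-3))
for n in ['scene','side']:
    im,d,T=grab(n,n+'6'); c=cloud(n,d); i=im.astype(int); r,g,b=i[...,0],i[...,1],i[...,2]
    m=(r>1.7*g+20)&(r>1.7*b+20)&(np.hypot(c[...,0]-.63,c[...,1]-0)<.1)&(c[...,2]>.1)
    P=c[m]; print(n,len(P),np.median(P,0),P.min(0),P.max(0))
    A=(np.hypot(c[...,0]-.632,c[...,1]-.007)<.05)&(c[...,2]>.14)&(c[...,2]<.215)
    P=c[A]; print('all',len(P),np.percentile(P,[2,50,98],axis=0)); 
    for zc in np.arange(.145,.215,.01):
        q=P[abs(P[:,2]-zc)<.005]
        if len(q): print(round(zc,3),len(q),np.round(q.min(0),4),np.round(q.max(0),4))
grab('wrist','w6')
a=cv2.imread('pics/scene6.png')[130:260,180:320];b=cv2.imread('pics/side6.png')[90:220,180:320]
cv2.imwrite('pics/c6.png',cv2.resize(np.hstack([a,b]),None,fx=2.8,fy=2.8,interpolation=cv2.INTER_CUBIC))
```

```text
t 7.0 p [0.6319 0.0085 0.2169] q [-0.1   0.37  1.4   0.    1.38  1.53] F [-0.7  0.3 -0.5] w 0.0076
[ 0.4  1.6 55.9 -0.   0.2 -0.2]
scene 83 [0.64163878 0.0094707  0.237264  ] [0.61971953 0.00562097 0.21194817] [0.64530389 0.01238997 0.25139739]
all 81 [[0.60839465 0.00535098 0.16027582]
 [0.65438897 0.00777233 0.18946647]
 [0.65666088 0.01032273 0.21446695]]
0.155 2 [0.6496 0.0055 0.1581] [0.6541 0.0071 0.1597]
0.165 10 [0.6055 0.0054 0.1607] [0.6556 0.0093 0.1695]
0.175 15 [0.61   0.0052 0.1702] [0.6563 0.0095 0.1798]
0.185 14 [0.6086 0.0055 0.181 ] [0.6567 0.0096 0.1895]
0.195 11 [0.653  0.0058 0.1905] [0.6562 0.01   0.1996]
0.205 13 [0.6539 0.006  0.2   ] [0.6582 0.0101 0.2099]
0.215 16 [0.6405 0.0056 0.2101] [0.6539 0.0117 0.2147]
side 25 [0.62129914 0.01001033 0.23309954] [0.61964152 0.00650578 0.21323409] [0.62393876 0.01392417 0.24770774]
all 320 [[0.60669785 0.00762818 0.15888124]
 [0.62966232 0.0109008  0.18587521]
 [0.65691746 0.01442576 0.21173392]]
0.155 11 [0.6088 0.0081 0.1578] [0.652  0.0126 0.1598]
0.165 56 [0.6067 0.007  0.16  ] [0.6574 0.0144 0.1695]
0.175 60 [0.6059 0.0072 0.1702] [0.6577 0.0147 0.1799]
0.185 61 [0.6066 0.0069 0.18  ] [0.6577 0.0144 0.1899]
0.195 58 [0.6065 0.0074 0.1902] [0.6574 0.0147 0.1998]
0.205 58 [0.6061 0.0078 0.2004] [0.6567 0.0153 0.2097]
0.215 16 [0.6071 0.0074 0.2104] [0.6565 0.0145 0.214 ]
```

View pics/c6.png

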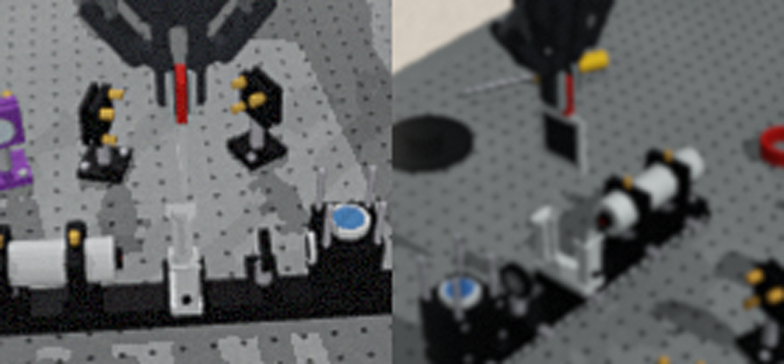

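View pics/w6.png

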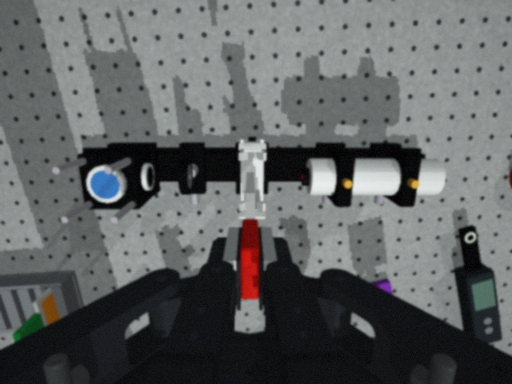

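Run:
```python
from h import *
for n,f in [('wrist','w2'),('wrist','w6'),('scene','scene0'),('side','side0'),('scene','scene6'),('side','side6')]:
    z=np.load(f'pics/{f}.npz'); c=cloud(n,z['d'],z['T'])
    A=(abs(c[...,0]-.632)<.045)&(abs(c[...,1]-.007)<.03)&(c[...,2]>.06)&(c[...,2]<.095)
    for lo,hi in [(.064,.08),(.086,.095)]:
        P=c[A&(c[...,2]>lo)&(c[...,2]<hi)]
        # rotate to launcher frame yaw -3
        q=(P[:,:2]-[.632,.007])@np.array([[np.cos(.052),np.sin(.052)],[-np.sin(.052),np.cos(.052)]])
        print(f,lo,len(P),np.round(q.min(0),4),np.round(q.max(0),4),'mid',np.round((q.min(0)+q.max(0))/2,4))
    B=(c[...,2]>.09)&(c[...,2]<.105); i=z['im'].astype(int); B&=(i[...,2]>1.3*i[...,0])&(i[...,2]>90)&(np.hypot(c[...,0]-.639,c[...,1]-.136)<.04)
    print('  lens',c[B].mean(0))
```

```text
w2 0.064 54 [-0.0275 -0.008 ] [0.0255 0.0074] mid [-0.001  -0.0003]
w2 0.086 397 [-0.0349 -0.0119] [0.0347 0.0122] mid [-0.0001  0.0001]
  lens [0.63922535 0.13658297 0.09911353]
w6 0.064 46 [-0.0273 -0.0079] [0.0331 0.0078] mid [ 0.0029 -0.0001]
w6 0.086 488 [-0.0355 -0.0121] [0.0351 0.0121] mid [-0.0002 -0.    ]
  lens [0.63895422 0.13673853 0.09907605]
scene0 0.064 73 [-0.0303 -0.0075] [0.0332 0.0085] mid [0.0015 0.0005]
scene0 0.086 78 [-0.0367 -0.0115] [0.0353 0.0125] mid [-0.0007  0.0005]
  lens [0.63834792 0.1374113  0.09912845]
side0 0.064 69 [-0.0341 -0.009 ] [0.033  0.0112] mid [-0.0006  0.0011]
side0 0.086 47 [-0.0349 -0.0116] [0.0357 0.0132] mid [0.0004 0.0008]
  lens [0.63998161 0.13309641 0.09768271]
scene6 0.064 76 [-0.03   -0.0076] [0.034  0.0085] mid [0.002  0.0005]
scene6 0.086 76 [-0.0369 -0.0115] [0.0346 0.0126] mid [-0.0011  0.0005]
  lens [0.63832584 0.13742143 0.0991048 ]
side6 0.064 75 [-0.0337 -0.0068] [0.0321 0.0108] mid [-0.0008  0.002 ]
side6 0.086 46 [-0.0362 -0.0113] [0.0352 0.0142] mid [-0.0005  0.0015]
  lens [0.64021917 0.13313447 0.09737316]
```

The slide's centre is about 1.5 mm towards +y of the slot, while x and tilt are fine. I'll correct that and descend to just above the mouth.

Request:
servo_tool(
  steps=[
    [0,1.5,15,0,0,0],
    [0,1.5,35,0,0,0],
    [0,1.5,50,0,0,0],
    [0,1.5,57,0,0,0],
    [0,1.5,57,0,0,0],
    [0,1.5,57,0,0,0],
    [0,1.5,57,0,0,0],
  ],
)

```text
clock: 7.85
position: [0.6337, 0.0061, 0.1625]
ee_rot: [0.0, 1.0, -0.028, 0.001]
contact_force: [0.5, -0.7, -1.1]
width: 0.0074
```

Run:
```python
from h import *
st(); print(go([.632,.007,.098],-3))
for n in ['scene','side']:
    im,d,T=grab(n,n+'7'); c=cloud(n,d)
    A=(np.hypot(c[...,0]-.632,c[...,1]-.007)<.05)&(c[...,2]>.106)&(c[...,2]<.15)
    P=c[A]; q=(P[:,:2]-[.632,.007])@np.array([[np.cos(.052),np.sin(.052)],[-np.sin(.052),np.cos(.052)]])
    print(n,len(P),np.percentile(q,[3,50,97],axis=0))
a=cv2.imread('pics/scene7.png')[150:250,200:310];b=cv2.imread('pics/side7.png')[120:220,190:300]
cv2.imwrite('pics/c7.png',cv2.resize(np.hstack([a,b]),None,fx=3.6,fy=3.6,interpolation=cv2.INTER_CUBIC))
```

```text
t 7.85 p [0.6337 0.0061 0.1625] q [-0.1   0.4   1.48 -0.    1.25  1.53] F [ 0.5 -0.7 -1.1] w 0.0074
[-1.9 -0.8 64.5  0.  -0.1 -0.2]
scene 38 [[-0.0168653  -0.0027064 ]
 [ 0.02519379 -0.00145094]
 [ 0.02633019  0.00081789]]
side 237 [[-0.02318733 -0.00148116]
 [ 0.00064895  0.00098795]
 [ 0.02592755  0.00354262]]
```

View pics/c7.png

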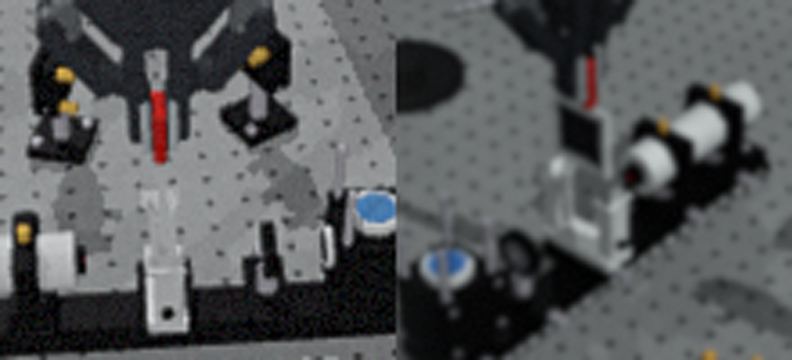

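Request:
servo_tool(
  steps=[
    [-1.5,-0.5,4,0,0,0],
    [-1.5,-0.5,9,0,0,0],
    [-1.5,-0.5,14,0,0,0],
    [-1.5,-0.5,19,0,0,0],
    [-1.5,-0.5,24,0,0,0],
    [-1.5,-0.5,28,0,0,0],
  ],
)

```text
clock: 8.55
position: [0.6314, 0.0065, 0.1326]
ee_rot: [0.0, 1.0, -0.028, -0.0]
contact_force: [-0.2, -0.1, -1.2]
width: 0.0075
```

```bash
python3 -c "
from h import *
st(); print(go([.632,.007,.098],-3))"
```

```text
t 8.55 p [0.6314 0.0065 0.1326] q [-0.1   0.43  1.53 -0.    1.19  1.53] F [-0.2 -0.1 -1.2] w 0.0075
[ 0.6 -0.5 34.6  0.   0.  -0.2]
```

Request:
servo_tool(
  steps=[
    [0,0,7,0,0,0],
    [0,0,14,0,0,0],
    [0,0,20,0,0,0],
    [0,0,26,0,0,0],
    [0,0,30,0,0,0],
    [0,0,32,0,0,0],
    [0,0,32,0,0,0],
  ],
)

```text
clock: 9.25
position: [0.6315, 0.0065, 0.1011]
ee_rot: [0.0, 1.0, -0.028, -0.0]
contact_force: [0.4, 0.3, -0.4]
width: 0.0075
```

Request:
servo_tool(
  steps=[
    [0,0,1,0,0,0],
    [0,0,2,0,0,0],
    [0,0,3,0,0,0],
    [0,0,3,0,0,0],
  ],
)

```text
clock: 9.65
position: [0.6316, 0.0065, 0.0984]
ee_rot: [0.0, 1.0, -0.028, 0.0]
contact_force: [-0.2, -0.8, 0.6]
width: 0.0076
```

```bash
python3 -c "
from h import *
st(); print(go([.632,.007,.098],-3))"
```

```text
t 9.65 p [0.6316 0.0065 0.0984] q [-0.1   0.45  1.57 -0.    1.11  1.53] F [-0.2 -0.8  0.6] w 0.0076
[ 0.3 -0.6  0.4  0.  -0.  -0.2]
```

Request:
servo_tool(
  steps=[
    [0,0,0.5,0,0,0],
    [0,0,1,0,0,0],
    [0,0,1,0,0,0],
  ],
)

```text
clock: 9.95
position: [0.6317, 0.0065, 0.0983]
ee_rot: [0.0, 1.0, -0.028, 0.0]
contact_force: [-1.4, -0.6, 4.3]
width: 0.0074
```

Floor contact at TCP z 0.0983, with a 4 N rise. I'll release partway, keeping the fingers clear of the laser and iris, then retreat.

Request:
servo_tool(
  steps=[
    [0,0,0.5,0,0,0],
    [0,0,0.5,0,0,0],
    [0,0,0.5,0,0,0],
    [0,0,0.5,0,0,0],
  ],
  hand=175,
)

```text
clock: 10.35
position: [0.6315, 0.0065, 0.0966]
ee_rot: [0.0, 1.0, -0.028, -0.0]
contact_force: [0.5, -1.0, -0.4]
width: 0.0271
```

Request:
servo_tool(
  steps=[
    [0,0,-10,0,0,0],
    [0,0,-30,0,0,0],
    [0,0,-70,0,0,0],
    [0,0,-110,0,0,0],
    [0,0,-150,0,0,0],
    [0,0,-150,0,0,0],
  ],
)

```text
clock: 10.95
position: [0.635, 0.0062, 0.2547]
ee_rot: [0.001, 1.0, -0.028, 0.007]
contact_force: [0.4, 0.1, 0.6]
width: 0.0269
```

Run:
```python
from h import *
st()
for n in ['scene','side','wrist']:
    im,d,T=grab(n,n+'8'); c=cloud(n,d,T); i=im.astype(int); r,g,b=i[...,0],i[...,1],i[...,2]
    m=(r>1.7*g+20)&(r>1.7*b+20)&(np.hypot(c[...,0]-.63,c[...,1]-0)<.1)&(c[...,2]>.06)
    P=c[m]; q=(P[:,:2]-[.632,.007])@np.array([[np.cos(.052),np.sin(.052)],[-np.sin(.052),np.cos(.052)]])
    print(n,len(P),'handle z',np.round([P[:,2].min(),P[:,2].max()],4),np.round(q.min(0),4),np.round(q.max(0),4))
a=cv2.imread('pics/scene8.png')[150:250,200:310];b=cv2.imread('pics/side8.png')[120:220,190:300]
cv2.imwrite('pics/c8.png',cv2.resize(np.hstack([a,b]),None,fx=3.6,fy=3.6,interpolation=cv2.INTER_CUBIC))
```

```text
t 10.95 p [0.635  0.0062 0.2547] q [-0.1   0.35  1.34 -0.    1.44  1.53] F [0.4 0.1 0.6] w 0.0269
scene 57 handle z [0.0956 0.1306] [-0.0098 -0.0046] [0.0132 0.0027]
side 98 handle z [0.067  0.1284] [-0.0133 -0.0501] [0.0112 0.005 ]
wrist 252 handle z [0.0631 0.3922] [-0.0117 -0.0489] [0.0669 0.0029]
```

View pics/c8.png

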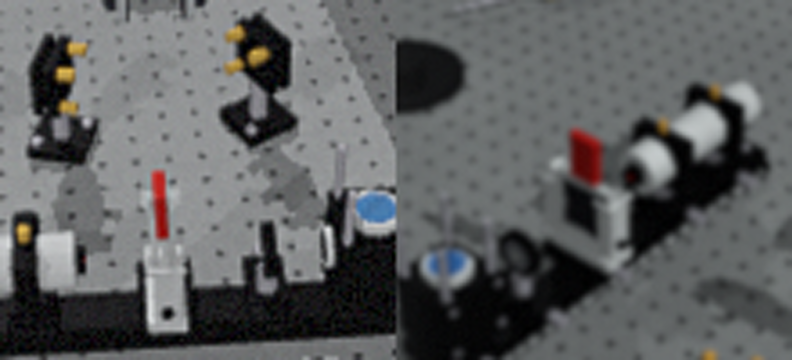

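View pics/wrist8.png

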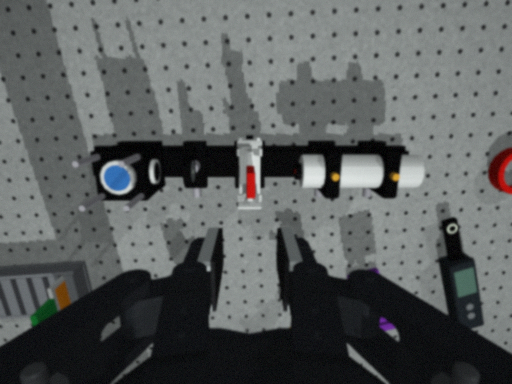

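The slide is seated. The handle tops out at about z 0.129 and is centred in x and y in all three views. Next, the meter.

```bash
python3 -c "
from h import *
st();print(go([.415,-.284,.20],15.4))"
```

```text
t 11.1 p [0.6312 0.0065 0.247 ] q [-0.1   0.35  1.35 -0.    1.44  1.53] F [ 0.9 -0.4 -0.5] w 0.0269
[-199.5  302.2   47.     0.    -0.   -18.6]
```

Request:
servo_tool(
  steps=[
    [-200,302,47,0,0,-18.5],
    [-200,302,47,0,0,-18.5],
    [-200,302,47,0,0,-18.5],
    [-200,302,47,0,0,-18.5],
    [-200,302,47,0,0,-18.5],
    [-200,302,47,0,0,-18.5],
    [-200,302,47,0,0,-18.5],
    [-200,302,47,0,0,-18.5],
  ],
  hand=50,
)

```text
clock: 11.9
position: [0.4109, -0.2858, 0.1976]
ee_rot: [-0.001, 0.991, 0.131, -0.002]
contact_force: [0.4, 1.0, 0.7]
width: 0.0685
```

Request:
servo_tool(
  steps=[
    [0,0,0,0,0,0],
    [0,0,0,0,0,0],
    [0,0,0,0,0,0],
  ],
)

```text
clock: 12.2
position: [0.4153, -0.2827, 0.1994]
ee_rot: [-0.001, 0.991, 0.133, -0.0]
contact_force: [-0.0, -0.4, -0.6]
width: 0.0686
```

Run:
```python
from h import *
st(); im,d,T=grab('wrist','w9'); c=cloud('wrist',d,T)
m=(np.hypot(c[...,0]-.46,c[...,1]+.2717)<.11)&(c[...,2]>.008)&(c[...,2]<.035)&(d>.05)
P=c[m]; print(len(P),cv2.minAreaRect((P[:,:2]*1000).astype(np.float32)))
P=P[P[:,2]>.0225]; print('top',len(P),np.median(P[:,2]),cv2.minAreaRect((P[:,:2]*1000).astype(np.float32)))
```

```text
t 12.2 p [ 0.4153 -0.2827  0.1994] q [-0.74  0.19  1.71  0.    1.25  0.57] F [-0.  -0.4 -0.6] w 0.0686
5094 ((447.459228515625, -228.01992797851562), (168.83633422851562, 128.65689086914062), 16.394811630249023)
top 3676 0.028711281272638195 ((432.0202941894531, -280.9892272949219), (109.13044738769531, 36.19934844970703), 15.404468536376953)
```

View pics/w9.png

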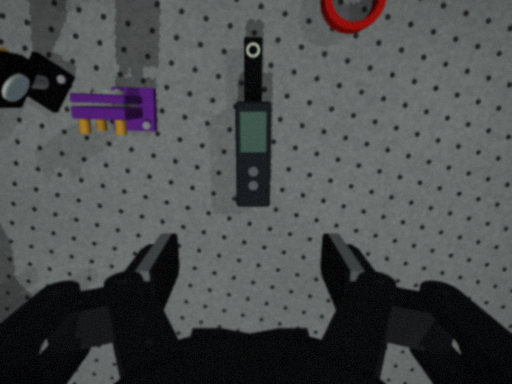

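The meter lies at (253,155) in view with its paddle at (253,65). Its centre is (0.432, -0.281) and its yaw is 15.4°.

```bash
python3 -c "
from h import *
st();print(go([.4359,-.2799,.002],15.4))"
```

```text
t 12.25 p [ 0.4155 -0.2827  0.1996] q [-0.74  0.19  1.71  0.    1.25  0.57] F [0.2 0.1 0.5] w 0.0684
[ 20.4   2.9 197.6  -0.   -0.   -0. ]
```

Request:
servo_tool(
  steps=[
    [20.5,2.7,40,0,0,0],
    [20.5,2.7,85,0,0,0],
    [20.5,2.7,130,0,0,0],
    [20.5,2.7,165,0,0,0],
    [20.5,2.7,185,0,0,0],
    [20.5,2.7,194,0,0,0],
    [20.5,2.7,194,0,0,0],
  ],
)

```text
clock: 12.95
position: [0.4355, -0.2799, 0.005]
ee_rot: [-0.001, 0.991, 0.134, -0.001]
contact_force: [-0.8, 0.5, -0.9]
width: 0.0684
```

```bash
python3 -c "
from h import *
st();grab('wrist','w10');print(go([.4359,-.2799,.002],15.4))"
```

```text
t 12.95 p [ 0.4355 -0.2799  0.005 ] q [-0.71  0.42  1.93  0.    0.79  0.6 ] F [-0.8  0.5 -0.9] w 0.0684
[-0.  -0.8  4.1  0.  -0.  -0.1]
```

View pics/w10.png

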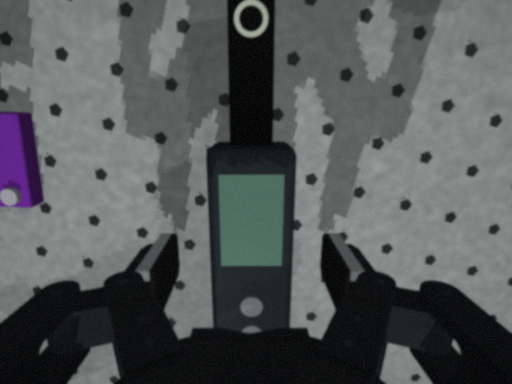

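Request:
servo_tool(
  steps=[
    [0,0,2,0,0,0],
    [0,0,2.5,0,0,0],
    [0,0,2.5,0,0,0],
    [0,0,2.5,0,0,0],
    [0,0,2.5,0,0,0],
    [0,0,2.5,0,0,0],
  ],
  hand=255,
  grip_force=70,
)

```text
clock: 13.6
position: [0.4362, -0.2815, 0.0047]
ee_rot: [0.001, 0.991, 0.133, 0.001]
contact_force: [0.3, 0.5, 6.3]
width: 0.0346
```

```bash
python3 -c "
from h import *
st();print(go([.4359,-.2799,.23],15.4))"
```

```text
t 13.6 p [ 0.4362 -0.2815  0.0047] q [-0.71  0.42  1.93  0.    0.78  0.6 ] F [0.3 0.5 6.3] w 0.0346
[ 5.000e-01 -1.200e+00 -2.253e+02  1.000e-01 -1.000e-01 -1.000e-01]
```

Request:
servo_tool(
  steps=[
    [0,0,-5,0,0,0],
    [0,0,-20,0,0,0],
    [0,0,-50,0,0,0],
    [0,0,-90,0,0,0],
    [0,0,-130,0,0,0],
    [0,0,-165,0,0,0],
    [0,0,-180,0,0,0],
    [0,0,-180,0,0,0],
  ],
)

```text
clock: 14.4
position: [0.4364, -0.282, 0.1861]
ee_rot: [0.002, 0.991, 0.133, 0.002]
contact_force: [0.8, 0.2, -1.9]
width: 0.0347
```

Run:
```python
from h import *
st();im,d,T=grab('wrist','w11');c=cloud('wrist',d,T)
Ti=np.linalg.inv(T); t=c@Ti[:3,:3].T+Ti[:3,3]
# body top & paddle in tool frame
m=(d>.05)&(abs(t[...,1])<.021)&(t[...,0]>.012)&(t[...,0]<.055)&(t[...,2]>-.04)&(t[...,2]<.02); P=t[m]; print('body',len(P),np.median(P,0))
A=np.c_[P[:,0],P[:,1],np.ones(len(P))]; s,*_=np.linalg.lstsq(A,P[:,2],rcond=None); print('plane',s)
m=(d>.05)&(abs(t[...,1])<.03)&(t[...,0]>.06)&(t[...,0]<.13)&(t[...,2]>-.04)&(t[...,2]<.03); P=t[m]; print('paddle',len(P),np.median(P,0),P.min(0),P.max(0))
A=np.c_[P[:,0],P[:,1],np.ones(len(P))]; s,*_=np.linalg.lstsq(A,P[:,2],rcond=None); print('plane',s)
u,s,v=np.linalg.svd(P[:,:2]-P[:,:2].mean(0)); print('axis',v[0])
i=im.astype(int)
```

```text
t 14.4 p [ 0.4364 -0.282   0.1861] q [-0.71  0.22  1.7  -0.    1.22  0.6 ] F [ 0.8  0.2 -1.9] w 0.0347
body 8847 [ 0.03460319 -0.00013358 -0.02399271]
plane [ 0.13214443  0.00237684 -0.02756209]
paddle 5638 [ 0.08433625 -0.00052103 -0.0138155 ] [ 0.0600967  -0.00944427 -0.01666281] [ 0.10583169  0.0087238  -0.01090467]
plane [-0.00566317  0.00077386 -0.01333813]
axis [-9.99999998e-01  6.73990273e-05]
```

View pics/w11.png

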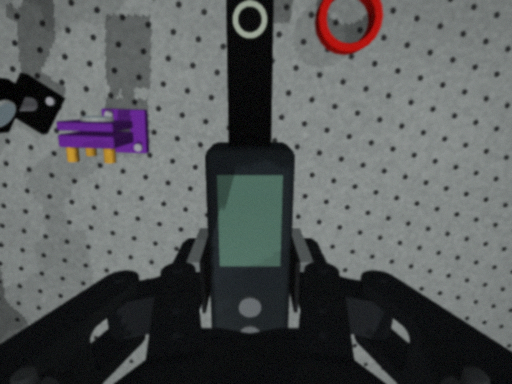

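Run:
```python
from h import *
z=np.load('pics/w11.npz'); im,d,T=z['im'],z['d'],z['T']
g=cv2.cvtColor(im,cv2.COLOR_RGB2GRAY)[0:45,230:271]; m=g>120; ys,xs=np.nonzero(m); (cx,cy),(w,h),a=cv2.fitEllipse(np.c_[xs,ys].astype(np.float32)) ; print(cx+230,cy,w,h,len(xs))
m_=(xs.min()+xs.max())/2+230,(ys.min()+ys.max())/2; print(m_)
Tc=np.array(cams.camera_model('wrist')['tool_from_camera'])
p=pts('wrist',[m_],[1.],np.eye(4)); o=Tc[:3,3]; k=(-.0138-o[2])/(p[0,2]-o[2]); S=o+(p[0]-o)*k; print('ring tool',S, 'depth there',d[int(m_[1])-0,int(m_[0])])
S[2]+=.008; S=np.array([S[0],S[1],S[2]])
for Lh in (.0105,):
    tgt=np.array([.639,.1368,.098+Lh])-Rdown(-3)@S
    print('final TCP',tgt); st()
    print(go(np.r_[tgt[:2],.20],-3))
np.save('S.npy',S)
```

```text
249.44446182250977 18.895919799804688 29.949350357055664 33.04705047607422 476
(np.float64(249.5), np.float64(18.5))
ring tool [ 0.09907025 -0.00033496 -0.0138    ] depth there 0.116738394
final TCP [0.540048   0.14165043 0.1027    ]
t 14.45 p [ 0.4354 -0.2811  0.1841] q [-0.71  0.22  1.7  -0.    1.22  0.6 ] F [-0.1  0.2 -2.3] w 0.0346
[ 2.123e+02 -3.803e+02 -1.630e+01  1.000e-01 -1.000e-01  1.830e+01]
```

The meter is held level (paddle slope -0.006 rad in the tool frame). Sensor sits at tool (99.1, -0.3, -5.8) mm. I'll carry it over at about z 0.20.

Request:
servo_tool(
  steps=[
    [30,-54,-16,0,0,2.6],
    [65,-116,-16,0,0,5.6],
    [85,-152,-16,0,0,7.4],
    [106,-190,-16,0,0,9.2],
    [127,-228,-16,0,0,11],
    [148,-266,-16,0,0,12.8],
    [170,-304,-16,0,0,14.6],
    [185,-332,-16,0,0,16],
  ],
)

```text
clock: 15.25
position: [0.5255, 0.0913, 0.1971]
ee_rot: [-0.0, 1.0, -0.006, -0.002]
contact_force: [0.4, -1.0, -2.1]
width: 0.0345
```

```bash
python3 -c "
from h import *
st();print(go([.54,.1417,.20],-3))"
```

```text
t 15.25 p [0.5255 0.0913 0.1971] q [0.04 0.24 1.65 0.   1.26 1.62] F [ 0.4 -1.  -2.1] w 0.0345
[ 13.9 -50.6  -2.9  -0.    0.2   2.3]
```

Request:
servo_tool(
  steps=[
    [6,-22,0,0,0,1],
    [12,-40,0,0,0,2],
    [14,-50,0,0,0,2.3],
    [14,-50,0,0,0,2.3],
    [14,-50,0,0,0,2.3],
  ],
)

```text
clock: 15.75
position: [0.5402, 0.1371, 0.1983]
ee_rot: [0.001, 1.0, -0.026, -0.001]
contact_force: [-0.3, 0.0, -1.6]
width: 0.0345
```

```bash
cat > meas.py <<'E'
from h import *
import sys
k=sys.argv[1]
s=telemetry.get_state(); st(); im,d,T=grab('wrist','w'+k)
S=np.load('S.npy'); w=T[:3,:3]@S+T[:3,3]; print('sensor world',np.round(w,4),'minus lens',np.round((w-[.639,.1368,.098])*1000,1))
print('yaw',np.degrees(np.arctan2(T[1,0],T[0,0])),'tilt',np.degrees(np.arccos(-T[2,2])))
tgt=np.array([.639,.1368,.1085])-Rdown(-3)@S
print('to final',go(tgt,-3,T))
for n in ['scene','side']: grab(n,n+k)
a=cv2.imread(f'pics/scene{k}.png')[140:250,240:350];b=cv2.imread(f'pics/side{k}.png')[130:240,150:260]
cv2.imwrite(f'pics/c{k}.png',cv2.resize(np.hstack([a,b]),None,fx=3.6,fy=3.6,interpolation=cv2.INTER_CUBIC))
E
python3 meas.py 12
```

```text
t 15.75 p [0.5402 0.1371 0.1983] q [ 0.12  0.27  1.6  -0.    1.28  1.75] F [-0.3  0.  -1.6] w 0.0345
sensor world [0.6391 0.1322 0.2039] minus lens [ 1.000e-01 -4.600e+00  1.059e+02]
yaw -3.0065151405693795 tilt 0.15323655236882916
to final [-0.1 -4.7 95.6  0.1  0.1 -0. ]
```

View pics/c12.png

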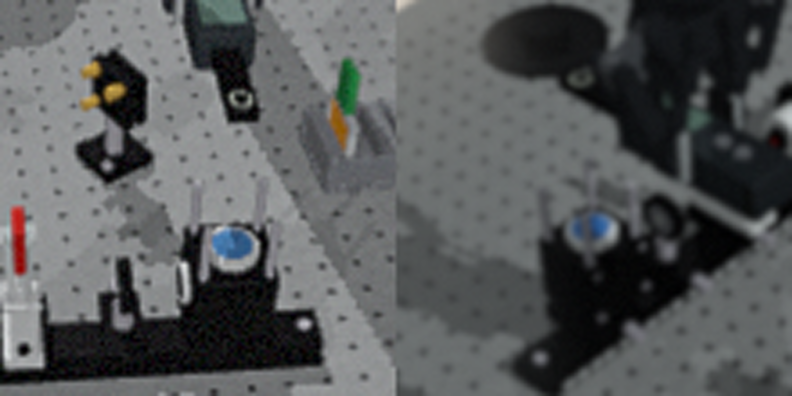

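View pics/w12.png

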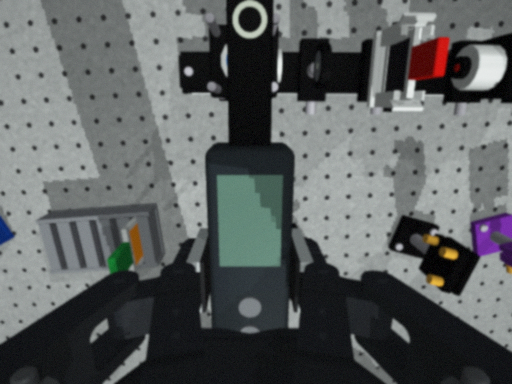

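Request:
servo_tool(
  steps=[
    [0,-4.7,5,0,0,0],
    [0,-4.7,20,0,0,0],
    [0,-4.7,35,0,0,0],
    [0,-4.7,45,0,0,0],
    [0,-4.7,45,0,0,0],
    [0,-4.7,45,0,0,0],
  ],
)

```text
clock: 16.5
position: [0.5414, 0.1425, 0.1545]
ee_rot: [0.0, 1.0, -0.027, 0.0]
contact_force: [0.2, -0.1, -1.8]
width: 0.035
```

```bash
python3 meas.py 13
python3 - <<'E'
from h import *
# ring in the world via scene & side depth, relative to lens in same camera
lens={'scene':[.63833,.13742,.0991],'side':[.6401,.1331,.0975]}
for n in ['scene','side']:
    z=np.load(f'pics/{n}13.npz'); c=cloud(n,z['d']); i=z['im'].astype(int)
    A=(np.hypot(c[...,0]-.639,c[...,1]-.137)<.04)&(c[...,2]>.155)&(c[...,2]<.185)
    P=c[A]
    rot=np.array([[np.cos(.052),np.sin(.052)],[-np.sin(.052),np.cos(.052)]]) 
    q=(P[:,:2]-lens[n][:2])@rot
    print(n,len(P),'paddle rel lens',np.round(np.percentile(q,[2,98],axis=0),4),np.median(P[:,2]))
    W=A&(i.min(-1)>110); Q=c[W]; 
    if len(Q): q=(Q[:,:2]-lens[n][:2])@rot; print('  ring',len(Q),q.min(0),q.max(0))
E
```

```text
t 16.5 p [0.5414 0.1425 0.1545] q [ 0.13  0.31  1.66 -0.    1.17  1.76] F [ 0.2 -0.1 -1.8] w 0.035
sensor world [0.6404 0.1376 0.1603] minus lens [ 1.4  0.8 62.3]
yaw -3.0386484035139283 tilt 0.011127083571103764
to final [-1.4  0.9 51.8  0.  -0.  -0. ]
scene 173 paddle rel lens [[-0.0372 -0.0082]
 [ 0.0131  0.0091]] 0.1686554508733406
  ring 10 [-0.0037636  -0.00414937] [0.006859  0.0068378]
side 82 paddle rel lens [[-0.029  -0.0006]
 [ 0.0121  0.0151]] 0.16725513201790165
```

View pics/c13.png

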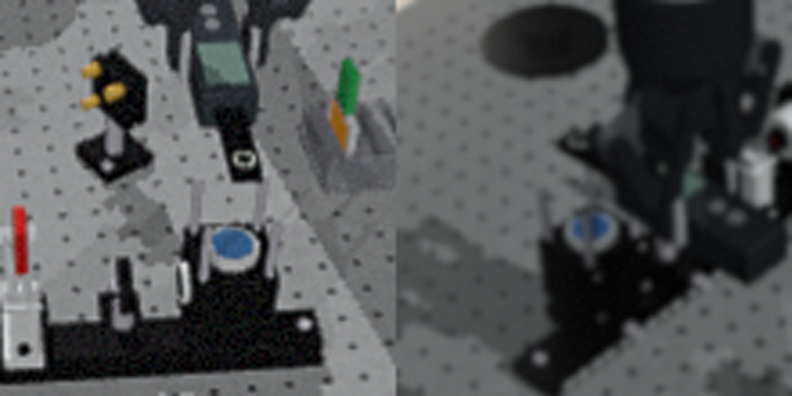

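View pics/w13.png

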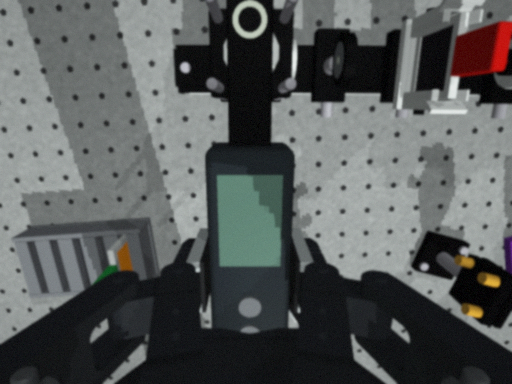

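In the wrist view the paddle (cols 228–272) lies midway between the rod tops (216 and 285). The ring is 1.4 mm long in x and about 0.5 mm off in y, so I'll correct and lower partway.

Request:
servo_tool(
  steps=[
    [-1.4,0.5,2,0,0,0],
    [-1.4,0.5,6,0,0,0],
    [-1.4,0.5,12,0,0,0],
    [-1.4,0.5,18,0,0,0],
    [-1.4,0.5,22,0,0,0],
    [-1.4,0.5,22,0,0,0],
    [-1.4,0.5,22,0,0,0],
  ],
)

```text
clock: 17.35
position: [0.5398, 0.1421, 0.1321]
ee_rot: [0.0, 1.0, -0.026, -0.0]
contact_force: [0.3, 0.3, -2.1]
width: 0.035
```

```bash
python3 meas.py 14
```

```text
t 17.35 p [0.5398 0.1421 0.1321] q [ 0.13  0.32  1.69 -0.    1.12  1.76] F [ 0.3  0.3 -2.1] w 0.035
sensor world [0.6388 0.1372 0.1379] minus lens [-0.2  0.4 39.9]
yaw -3.0224323257164545 tilt 0.018190373673577453
to final [ 0.2  0.4 29.4  0.   0.  -0. ]
```

View pics/w14.png

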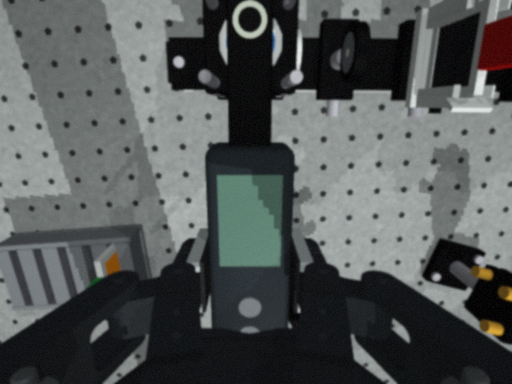

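View pics/c14.png

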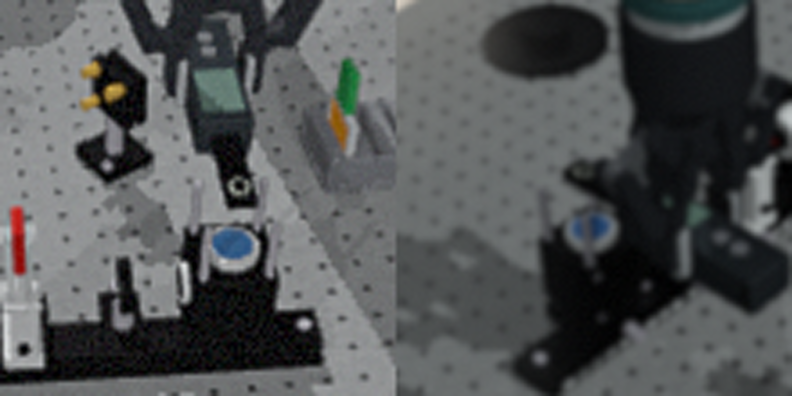

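The paddle is centred between the near rods (cols 206 and 294). I'll lower the remaining 29 mm.

Request:
servo_tool(
  steps=[
    [0.1,0.3,3,0,0,0],
    [0.1,0.3,8,0,0,0],
    [0.1,0.3,13,0,0,0],
    [0.1,0.3,18,0,0,0],
    [0.1,0.3,23,0,0,0],
    [0.1,0.3,27,0,0,0],
    [0.1,0.3,29,0,0,0],
    [0.1,0.3,29,0,0,0],
  ],
)

```text
clock: 18.3
position: [0.5397, 0.1418, 0.103]
ee_rot: [0.0, 1.0, -0.026, -0.0]
contact_force: [0.3, 0.3, -2.6]
width: 0.035
```

Request:
servo_tool(
  steps=[
    [0,0,0,0,0,0],
    [0,0,0,0,0,0],
    [0,0,0,0,0,0],
    [0,0,0,0,0,0],
  ],
)

```text
clock: 18.7
position: [0.54, 0.1418, 0.1035]
ee_rot: [0.0, 1.0, -0.026, 0.0]
contact_force: [-0.3, 0.3, -1.5]
width: 0.035
```

```bash
python3 meas.py 15
python3 - <<'E'
from h import *
T=tool();z=np.load('pics/w15.npz'); im,d,T=z['im'],z['d'],z['T'];Ti=np.linalg.inv(T); t=cloud('wrist',d,T)@Ti[:3,:3].T+Ti[:3,3]
m=(d>.05)&(abs(t[...,1])<.03)&(t[...,0]>.06)&(t[...,0]<.13)&(t[...,2]>-.03)&(t[...,2]<.0); P=t[m]; print('paddle',len(P),np.median(P,0))
A=np.c_[P[:,0],P[:,1],np.ones(len(P))]; print(np.linalg.lstsq(A,P[:,2],rcond=None)[0])
rot=np.array([[np.cos(.052),np.sin(.052)],[-np.sin(.052),np.cos(.052)]])
z=np.load('pics/scene15.npz');c=cloud('scene',z['d']);i=z['im'].astype(int)
A=(np.hypot(c[...,0]-.639,c[...,1]-.137)<.045)&(c[...,2]>.108)&(c[...,2]<.125); P=c[A]; q=(P[:,:2]-[.63833,.13742])@rot
print('scene paddle',np.round(np.percentile(q,[2,98],axis=0),4),np.median(P[:,2]))
W=A&(i.min(-1)>110); Q=c[W]; q=(Q[:,:2]-[.63833,.13742])@rot; print('ring',q.mean(0),len(q))
c=cloud('scene',z['d']);r,g,b=i[...,0],i[...,1],i[...,2]
m=(r>1.7*g+20)&(r>1.7*b+20)&(np.hypot(c[...,0]-.63,c[...,1]-0)<.1)&(c[...,2]>.06);P=c[m];print('nd handle z',P[:,2].min(),P[:,2].max(),P.mean(0))
E
```

```text
t 18.7 p [0.54   0.1418 0.1035] q [ 0.13  0.35  1.73 -0.    1.06  1.76] F [-0.3  0.3 -1.5] w 0.035
sensor world [0.639  0.1369 0.1094] minus lens [-0.   0.1 11.4]
yaw -3.02526138805763 tilt 0.019975576890045817
to final [ 0.1  0.2  0.8  0.  -0.  -0. ]
paddle 6398 [ 0.08139007 -0.0003821  -0.01389887]
[ 0.02375331  0.00185342 -0.01685081]
scene paddle [[-0.0418 -0.0225]
 [ 0.0229  0.0214]] 0.11726216508674303
ring [-0.00091192 -0.00217336] 68
nd handle z 0.09621691749621386 0.13026707282651617 [0.63777681 0.00769715 0.11925461]
```

View pics/w15.png

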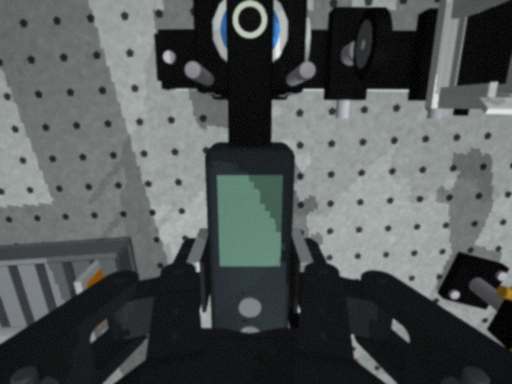

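View pics/c15.png

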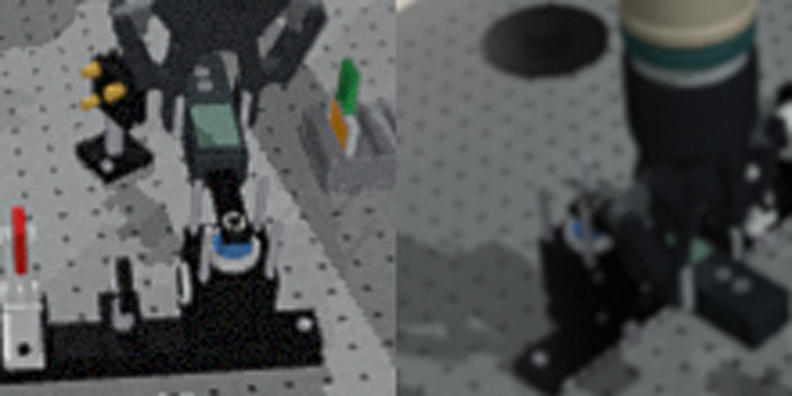

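The sensor sits 0.1 mm off the lens axis and 11.4 mm above it. It is level and square, and the wrist force reads only the meter's weight. Handing in.

```bash
python3 -c "
from h import *
st(); print(np.abs(telemetry.get_state()['qd']).max()); print(sign_off()); st()"
```

```text
t 18.85 p [0.5399 0.1418 0.1034] q [ 0.13  0.35  1.73 -0.    1.06  1.76] F [-0.8  0.3 -2. ] w 0.0348
0.0011766050470759107
the job is handed in; nothing more can be done
None
the job is handed in; nothing more can be done
```

The red-handled slide is seated in the filter holder and released, and the gripper is still holding the power meter over the exit lens. I handed the job in at 18.85 s; it gives no verdict.

**Slide:** I felt the slot floor as a rise of about 4 N. After release, three views put it centred and upright, with the handle top at about 129 mm (128 expected).

**Meter, last wrist-camera check:**

| Check | Reading | Allowed |
|---|---|---|
| Sensor from lens axis | about 0.1 mm | under 6 mm |
| Sensor above lens | about 11 mm | 4 to 18 mm |
| Angle to the rail | square within the roughly 0.3° spread of my rail measurements | 0.17 rad (about 10°) |
| Tool tilt | 0.02° | 0.12 rad (about 7°) |

- **Contact:** the wrist force was about 2 N, which fits the meter's weight alone. The gripper read 35 mm on the 36 mm body, and the joints were practically still.
- **Not re-measured at the end:** I did not measure the mirrors, tape or green slide again. None of my moves came near them, and the mirror and green slide visible in the last views look undisturbed.

**Disagreements:**
- The scene camera put the sensor's ring about 2 mm off in y and 1 mm in x, still within the limit.
- The side camera's lens reading was about 4 mm off in y, probably because a rod hid part of the lens, so I relied on the wrist camera.
- A last plane fit to the paddle gave a slope of 0.024 rad, against −0.006 just after lifting. That fit probably includes rod or lens pixels, and both values are within the level limit.

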